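Unlock the cam and square a carton in the packing jig

ROBOT

A 6-joint arm with a two-finger parallel gripper is mounted at the origin on the work surface; the furniture and walls round the work are solid. World frame = base frame: x ahead of the robot, y to its left, z up, the work surface at z = 0. Lengths are in mm, angles in rad, forces in N, time in s.
With the tool pointing down it reaches from about 350 to 775 mm from the base axis. Payload 7.3 kg.
Tool frame: the origin (TCP) lies midway between the tips of the shut fingers; the grasp point (between the pads) lies 19 mm behind it; z points along the fingers, y is the line along which they close (so a half turn about z gives the same grasp; the last joint's range is limited). The gripper opens to 92 mm and grips with 3 to 60 N. Pads are 19 mm wide; open, the fingers measure 130 mm over their backs; the gripper's body (75 mm by 190 mm) begins 47 mm behind the grasp point.
Start: joints at [-1.404, 0.342, 1.524, -0, 1.275, -0.146], TCP at [161.578, -499.537, 226.741] pointing down, gripper open.
Joint ranges: [-2.53, 2.53], [-0.77, 2.02], [0.04, 2.7], [-1, 4.14], [0.28, 2.66], [-3.11, 3.11]. Speed limits (rad/s): [2.57, 2.57, 3.14, 3.14, 3.14, 3.14].

INTERFACE

Orientations are given as [roll, pitch, yaw] about the fixed x, y, z axes, in that order (R = Rz(yaw) Ry(pitch) Rx(roll)).
In Python, from plant import bot gives the robot as it stands.
- The arm moves only by the tool jog_arm, never from a script. Its arguments are lists of equal length, an entry for each row: "dp": the shift along the tool's x, y, z in m, a list of three; "twist": the turn about the tool's z in degrees. A call has 1 to 10 rows; each row shifts and turns the commanded pose from where the row before left it, along the tool's axes as they then stand; what a row does not reach is not made up. A row lasts 1/8 s, in which the tool goes at most 62.5 mm and 10.7 degrees, less where a joint would pass 70% of its speed; a pose out of reach is approached as far as the arm can. A call is refused whole if a number of a shift passes 0.0625 or a number of a turn 10.7, either way. A call with a gripper value outside its range is refused whole. "jaw" is the finger opening in m, from 0 to 0.0918, set as the call begins (left out, the last holds). The fingers move at their own pace and stop on an object; the grip force is fixed at half the most. Time passes only in rows, so rows that do not move let the fingers close. It gives the time, the measured TCP pose, the force, the opening and the grip force at its end, in the units of the state.
- bot.get_obs(): the state, without advancing time (a new reading comes with each control period).
- bot.capture(name): name is "scene" or "top" or "wrist"; returns the picture (400x640x3 uint8, blue, green, red); there is no depth.
- bot.camera_params(name): a dict with "fx", "fy", "cx", "cy" (pixels), "R" (3x3) and "t" (3): a world point X has camera coordinates R X + t. Camera axes: x right, y down, z forward; pixel columns grow to the right and rows downward; lengths in mm; the calibration is good to about 2 mm. A picture is of the moment at which its call begins: read the wrist's pose just before it. camera_params takes no time and is no camera call; for the wrist camera it gives the pose at the moment of the call.
- bot.close_job(): hands the job in; it is judged then, once.
Trained networks look in the newest picture that a camera, given by its name, has taken for a name from the list of things; names that differ only in an ending like _2 or _b are one class to them, and where a whole thing is asked for, a point or a joint stands for the part that bears it (a point fixed in the world has none). Each returns a list of dicts, best first, with "confidence" (0 to 1); they miss things now and then, are a little off and sometimes report something else, mostly with a low value. They report only what shows in the picture. A call takes as long as a camera call.
- bot.find_in(camera, label): "bbox" ([centre column, centre row, width, height] in pixels, round what is visible of it).
- bot.masks_of(camera, label): "pixels" (400x640 bool, what is visible of it) and "bbox" ([centre column, centre row, width, height] in pixels, round what is visible of it).
The state is a dict: "time": time; "joint_positions": joint angles; "dq": joint speeds; "tau": joint torques, N m; "tool_pos": TCP position; "tcp_rot": TCP orientation; "contact_force": force on the tool from outside, world axes, zero at the start; "moment": the same for the moment, N m; "grip_width": finger opening in mm; "finger_force": force on a finger pad.
Only numpy, scipy, OpenCV 4.12 (cv2) and the standard library are available. Lean on these libraries where they do the work, as an engineer would, in place of code of your own. Each camera call takes 0.05 s, during which the arm holds its last target. There are 200 camera calls.

TASK

Square up the flat white carton in the packing jig: first push the cam lever clockwise (seen from above) round to its stop pin so that the cam turns its low point to the slide, and only then push the slide forward by its upright paddle until the carton lies flat against the fence. Work with the fingertips or the outside of the fingers only: do not pinch or lift anything, do not touch the carton itself, and leave the other things where they are. Leave the lever at its stop and the carton at the fence, with the hand clear.

Things in the scene. Friction and masses are not known exactly. Their poses are not given: they have to be found in the camera images.
- jig: fixed metal jig, grey base plate 205 x 295 mm, its top 12 mm above the counter. Origin on the counter below the slide's centre line; x = forward way of the slide (away from the robot), y left, z up. Far end: fence wall 150 mm long, top at 42 mm. Near end: slide with upright black paddle. Left: round cam with lever, and 58 mm ahead (+x) of its pivot a steel stop pin, 8 mm thick, top at 54 mm
- fence_face (a point): middle of the fence's near face, at the level of the base plate; axes as the jig's. When the carton is home its centre lies 31 mm in front of this (x = -31 mm)
- cam_pivot (a point): on the vertical axis of cam and lever, 48 mm above the counter (mid height of the lever bar); axes as the jig's. The cam is a steel disc, 60 mm diameter, its centre 18 mm off the pivot, top 34 mm above the counter
- lever_knob (a point): on the axis of the small black upright knob at the end of the cam lever, 78 mm from the pivot, 65 mm above the counter. Knob: 15 to 20 mm in diameter, top at 80 mm. The straight steel lever bar from pivot to knob is 12 mm wide and spans 40 to 56 mm above the counter. Either may be pushed sideways; all else that the lever sweeps over is below 37 mm
- cam (a joint): angle of cam and lever, rad, counterclockwise from above. 0 = low point toward the slide (unlocked). The lever points this value + 0.35 rad round from jig +x. The stop pin holds it at -0.10. 2 to 2.8 = locked, lever pointing back toward the robot; unlock by pushing the lever clockwise, round by the left. Stiff (0.35 N m: about 6 N at 55 mm from the pivot); stays where it is left
- follower (a joint): travel of the slide in m, 0 = fully back (nearest the robot), growing forward (jig +x). Friction 2 N, stays where left. Cam locked: blocked after 5 to 13 mm. Cam at low point: free until it presses the carton on the fence, at about 0.036. Its crosshead (110 mm wide, top at 36 mm) pushes the carton; its wing (top at 32 mm) reaches left to the cam
- slide_paddle (a point): middle of the near face of the slide's upright paddle, 65 mm above the counter, moves with the slide; axes as the jig's. The paddle is 50 mm wide, 12 mm thick and spans 30 to 85 mm above the counter; push this face along jig +x
- white_carton: loose flat white carton, 62 x 135 x 28 mm, lying on the jig between slide and fence, long side across; origin at the centre of its underside, x the short side, z up; top 40 mm above the counter. To be moved only by the slide
- coin_roll: loose paper coin roll, 20 mm diameter, 41 mm tall, standing on the jig's near right corner; origin at its underside; leave it
- pen_black: loose black pen, 142 x 11 x 13 mm, lying on the right edge of the jig; origin at its middle; leave it
- note_block: loose note block, 74 x 74 x 23 mm, on the counter to the right; leave it
- tape_roll: loose tape roll, 86 mm diameter, 24 mm high, on the counter to the left; leave it
- plug_adapter: loose white plug adapter, 45 x 30 x 23 mm, on the counter to the left; leave it

How it is judged (in metres and radians):
On the way, in this order (a step that is already met when the one before it is completed fails the run):
1. the cam is turned to its low point (within 0.3 rad) while the slide is still back (value of joint cam below 0.3 rad and value of joint follower below 0.018 m), for 0.2 s.
2. the slide is pushed forward, at least 33 mm (value of joint follower above 0.033 m), for 0.2 s.
At the end, for the whole second after the job is handed in: The cam is within 0.4 rad of its low point, the slide at least 33 mm forward, and the carton lies flat and at rest on the jig with its long face against the fence: within 4 mm of touching, square within 0.04 rad, at most 30 mm off the middle sideways (value of joint cam below 0.4 rad and value of joint follower above 0.033 m and x of white_carton in the frame of fence_face between -0.0345 and -0.027 m and y of white_carton in the frame of fence_face between -0.03 and 0.03 m and angle between the x axis of white_carton and the x axis of fence_face, either way round below 0.04 rad and angle between white_carton's own z axis and vertical below 0.05 rad and linear speed of white_carton below 0.01 m/s and velocity of joint follower below 0.01 m/s).
It fails at once if the lever, the paddle or another part of the jig is pinched, or pushed with over 36 N (contact force between the fingers and jig above 36 N).
It fails at once if the slide is forced forward (past 18 mm) while the cam is not at its low point (value of joint cam above 0.45 rad and value of joint follower above 0.018 m).
It fails at once if the fingers touch the carton (contact force between the arm and white_carton above 1 N).
It fails at once if the carton is lifted (height (world z) of white_carton above 0.022 m).
It fails at once if another loose thing is moved more than 25 mm (distance of any of coin_roll, pen_black, note_block, tape_roll, plug_adapter from where it was at the start of the episode above 0.025 m).
It also fails if it takes over 43 s, if anything falls off the work surface, if the arm or the gripper's body presses on something with over 40 N, if the wrist force passes 120 N, or if a joint passes its speed limit or range.

## Working session

There is one attempt and no reset: what is moved stays moved. The work goes in short steps, Python scripts to look and compute and a tool call to move; the robot and the scene stay as the last step left them, time stands still between calls to the robot, and variables do not carry over. Pictures are saved under pics/ and viewed, at most 10 in all, crops included, and the job is handed in when it is done.

Besides the shell and the picture viewer there is one more tool, called after "Emit:" as name(argument=value, ...), one argument or row to a line, values as JSON. jog_arm: Moves the arm, as the interface text tells. Its arguments: {"type":"object","properties":{"dp":{"type":"array"},"twist":{"type":"array"},"jaw":{"type":"number"}},"required":["dp","twist"]}

```bash
mkdir -p pics; ls
python3 - <<'E'
from plant import bot
import cv2,numpy as np
o=bot.get_obs();print(o['time'],o['tool_pos'],o['tcp_rot'],o['grip_width'])
for c in("scene","top"):
    im=bot.capture(c);cv2.imwrite(f'pics/{c}0.png',im)
    p=bot.camera_params(c);print(c,p)
    for l in ["jig","lever_knob","slide_paddle","white_carton","cam","coin_roll","pen_black","tape_roll","plug_adapter"]:
        print(l,[(np.round(d['bbox']).tolist(),round(d['confidence'],2)) for d in bot.find_in(c,l)[:2]])
E
```

```text
pics
0.0 [ 161.53026124 -499.08580262  226.04350311] [-3.14002657e+00 -2.59456146e-04  3.12836531e-01] 92.01543623246701
scene {'fx': 363.9688273322896, 'fy': 363.9688273322896, 'cx': 326.6561937734075, 'cy': 194.82226208093815, 'R': array([[-0.80825946, -0.58836922, -0.02320121],
       [-0.34126569,  0.50018846, -0.79583241],
       [ 0.47984828, -0.6353213 , -0.60507229]]), 't': array([435.93104649, 207.65834896, 810.62361055])}
jig [([331.0, 216.0, 116.0, 78.0], 0.95)]
lever_knob [([306.0, 220.0, 31.0, 29.0], 0.67)]
slide_paddle [([339.0, 215.0, 53.0, 54.0], 0.64)]
white_carton [([324.0, 198.0, 46.0, 38.0], 0.67)]
cam [([309.0, 221.0, 26.0, 29.0], 0.88)]
coin_roll [([382.0, 195.0, 6.0, 12.0], 0.39)]
pen_black []
tape_roll [([236.0, 293.0, 40.0, 43.0], 0.83)]
plug_adapter [([293.0, 291.0, 12.0, 16.0], 0.81)]
top {'fx': 452.07041377066327, 'fy': 452.07041377066327, 'cx': 321.7904732289037, 'cy': 207.57597637068096, 'R': array([[-0.02776279, -0.99950541, -0.01477065],
       [-0.98390835,  0.02993267, -0.17614877],
       [ 0.17650377,  0.00964258, -0.98425273]]), 't': array([  45.10024655,  508.19949673, 1107.17670842])}
jig [([325.0, 215.0, 119.0, 88.0], 0.71), ([369.0, 247.0, 8.0, 8.0], 0.68)]
lever_knob [([284.0, 214.0, 21.0, 31.0], 0.57)]
slide_paddle [([315.0, 226.0, 74.0, 21.0], 0.55), ([327.0, 213.0, 119.0, 91.0], 0.32)]
white_carton [([334.0, 197.0, 52.0, 33.0], 0.73)]
cam []
coin_roll []
pen_black [([376.0, 205.0, 2.0, 49.0], 0.45)]
tape_roll [([189.0, 213.0, 33.0, 32.0], 0.66)]
plug_adapter [([218.0, 254.0, 17.0, 18.0], 0.74), ([316.0, 225.0, 69.0, 22.0], 0.32)]
```

Run:
```python
import cv2
a=cv2.imread('pics/top0.png')[155:275,165:405]; b=cv2.imread('pics/scene0.png')[160:270,260:400]
cv2.imwrite('pics/tc.png',cv2.resize(a,None,fx=3.33,fy=3.33,interpolation=cv2.INTER_CUBIC))
cv2.imwrite('pics/sc.png',cv2.resize(b,None,fx=5,fy=5,interpolation=cv2.INTER_CUBIC))
```

```text
(no output)
```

View pics/tc.png

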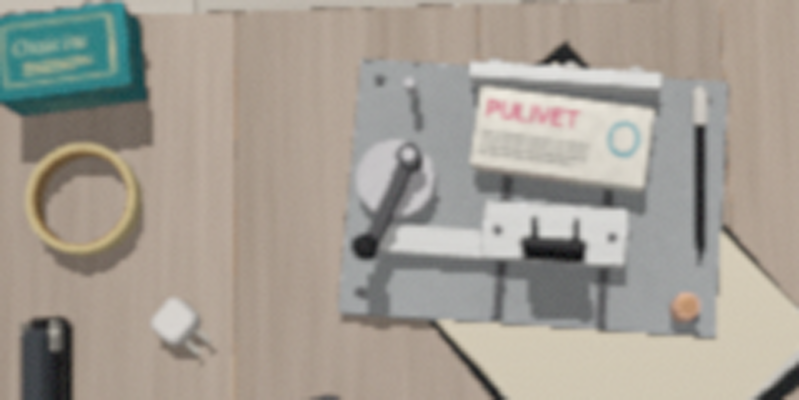

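View pics/sc.png

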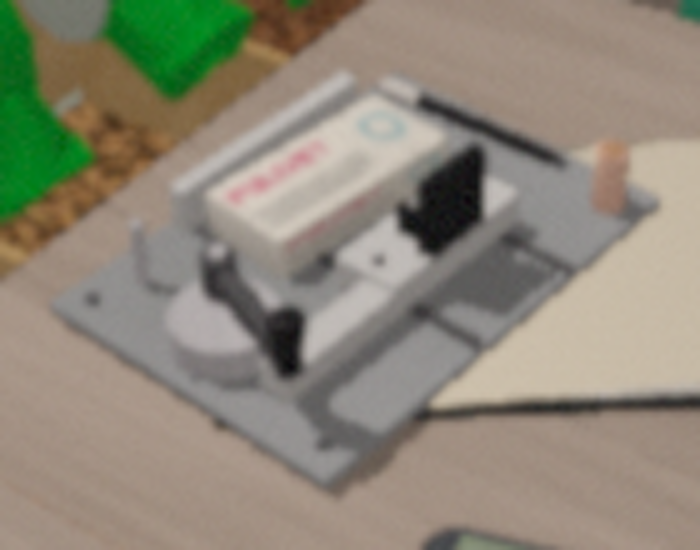

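```bash
cat > h.py <<'E'
import numpy as np
def ray(p,u,v,z):
    R,t=p['R'],p['t'];c=-R.T@t
    d=R.T@np.array([(u-p['cx'])/p['fx'],(v-p['cy'])/p['fy'],1])
    return (c+d*(z-c[2])/d[2])[:2]
E
python3 - <<'E'
from plant import bot
import numpy as np
from h import ray
p=bot.camera_params('top')
q=bot.camera_params('scene')
for n,u,v,z in [('corFL',362,60,12),('corFR',727,82,12),('corNR',715,335,12),('corNL',342,318,12),('piv',408,155,56),('knob',365,243,80),('pin',410,82,54),('padL',524,240,85),('padR',584,243,85),('fenL',471,64,42),('fenR',661,73,42),('coin',685,303,41),('cNL',471,165,40),('cNR',643,187,40)]:
    print(n,ray(p,165+u/3.333,155+v/3.333,z).round(1))
for n,u,v,z in [('knob',288,318,80),('piv',215,250,56),('pin',138,222,54),('padtopL',418,185,85),('padtopR',480,148,85),('corNL',335,490,12),('corNR',658,205,12),('corFL',55,302,12)]:
    print('s',n,ray(q,260+u/5,160+v/5,z).round(1))
print(bot.get_obs()['time'])
E
```

```text
corFL [612.8 156.4]
corFR [ 585.6 -133.9]
corNR [ 385.6 -114.3]
corNL [407.1 173.8]
piv [525.7 116.9]
knob [455.9 147.5]
pin [583.2 114.7]
padL [454.   30.2]
padR [450.5 -13.6]
fenL [599.  68.]
fenR [587.2 -79.2]
coin [408.4 -89.6]
cNL [519.5  69.8]
cNR [498.3 -61.7]
s knob [449.4 157.5]
s piv [530.5 115.7]
s pin [581.4 119.1]
s padtopL [452.8  40.4]
s padtopR [443.5  -5.3]
s corNL [403.6 184.6]
s corNR [ 380.6 -100.8]
s corFL [610.5 160.2]
1.0
```

The top view shows the knob at crop (365,245), the pivot at (408,155) and the pin at (410,82), so the lever points back-left and the cam is locked. The paddle's top edge runs from (524,240) to (584,243), and the carton lies a little skewed.

Emit:
jog_arm(
  dp=[
    [0.03,-0.03,0.004],
    [0.03,-0.03,0.004],
    [0.03,-0.03,0.004],
    [0.03,-0.03,0.004],
    [0.03,-0.03,0.004],
    [0.03,-0.03,0.004],
    [0.03,-0.03,0.004],
    [0.03,-0.03,0.004],
  ],
  twist=[0,0,0,0,0,0,0,0],
  jaw=0,
)

```text
time: 2.0
tool_pos: [316.6, -196.2, 194.8]
tcp_rot: [3.141, -0.0, 0.313]
contact_force: [-0.0, -0.6, 0.5]
grip_width: 16.3
finger_force: 0.0
```

Emit:
jog_arm(
  dp=[
    [0.03,-0.03,0],
    [0.03,-0.03,0],
    [0.03,-0.03,0],
    [0.03,-0.03,0],
    [0.03,-0.03,0],
    [0.03,-0.03,0],
    [0.03,-0.03,0],
    [0.023,-0.027,0],
    [0,0,0],
  ],
  twist=[0,0,0,0,0,0,0,0,0],
)

```text
time: 3.12
tool_pos: [465.3, 101.6, 194.5]
tcp_rot: [-3.141, -0.0, 0.316]
contact_force: [-0.1, -0.8, -0.5]
grip_width: 0.5
finger_force: 0.0
```

Emit:
jog_arm(
  dp=[
    [0,0,0],
    [0,0,0],
    [0,0,0],
    [0,0,0],
    [0,0,0],
    [0,0,0],
    [0,0,0],
  ],
  twist=[-10,-10,-10,-10,-10,-10,-10],
)

```text
time: 4.0
tool_pos: [464.5, 98.9, 194.8]
tcp_rot: [-3.141, 0.0, 1.54]
contact_force: [-0.3, 0.5, 0.0]
grip_width: 0.2
finger_force: 0.0
```

Emit:
jog_arm(
  dp=[
    [0,0,0],
    [0,0,0],
    [0,0,0],
    [0,0,0],
    [0,0,0],
    [0,0,0],
    [0,0,0],
    [0,0,0],
  ],
  twist=[-10,-10,-10,-10,-10,-10,-8,0],
)

```text
time: 5.0
tool_pos: [464.6, 99.1, 194.7]
tcp_rot: [-3.141, -0.0, 2.719]
contact_force: [0.8, 0.7, 0.1]
grip_width: 0.5
finger_force: 0.0
```

Run:
```python
from plant import bot
import cv2
p=bot.camera_params('wrist');im=bot.capture('wrist');cv2.imwrite('pics/w1.png',im)
print(p); import pickle;pickle.dump(p,open('w1.pkl','wb'))
o=bot.get_obs();print(o['time'],o['tool_pos'],o['tcp_rot'],o['contact_force'],o['grip_width'])
```

```text
{'fx': 348.4480621954275, 'fy': 348.4480621954275, 'cx': 319.9695005174427, 'cy': 197.44716110391727, 'R': array([[ 4.10753401e-01,  9.11746474e-01, -1.05213668e-04],
       [ 8.75421454e-01, -3.94356263e-01,  2.79500296e-01],
       [ 2.54791918e-01, -1.14897804e-01, -9.60145600e-01]]), 't': array([-281.52102675, -394.2748198 ,  253.35747704])}
5.05 [464.6194066   99.20665239 194.74159338] [-3.14129833e+00 -6.72381100e-06  2.71776324e+00] [-0.37506736  0.64129394 -0.07048593] 0.7636706450206645
```

View pics/w1.png

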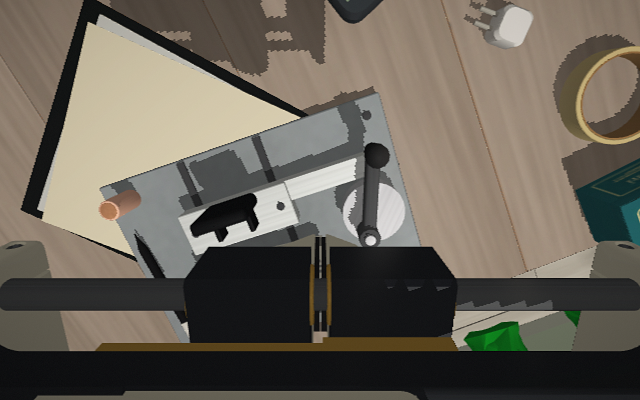

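Run:
```python
import pickle
from h import ray
p=pickle.load(open('w1.pkl','rb'))
for n,u,v,z in [('knob',377,154,80),('piv',371,239,58),('padNearL',252,193,85),('padNearR',192,226,85),('corNL',376,92,12),('corNR',100,188,12)]: print(n,ray(p,u,v,z).round(1))
```

```text
knob [454.7 153.2]
piv [529.9 121.2]
padNearL [441.8  50.2]
padNearR [446.6  -7.8]
corNL [414.5 179.7]
corNR [ 386.3 -109.6]
```

Emit:
jog_arm(
  dp=[
    [0,0,0.04],
    [0,0,0.04],
    [0,0,0.04],
    [0,0,0.03],
    [0,0,0],
  ],
  twist=[0,0,0,0,0],
)

```text
time: 5.68
tool_pos: [463.3, 99.5, 43.2]
tcp_rot: [-3.139, -0.004, 2.719]
contact_force: [0.2, 0.3, 1.5]
grip_width: 0.3
finger_force: 0.0
```

Emit:
jog_arm(
  dp=[
    [0,0.006,0],
    [0,0.006,0],
    [0,0.004,0],
    [0,0.003,0],
    [0,0,0],
  ],
  twist=[0,0,0,0,0],
)

```text
time: 6.3
tool_pos: [472.7, 117.4, 44.9]
tcp_rot: [3.142, 0.0, 2.722]
contact_force: [-0.0, 1.1, 0.7]
grip_width: 0.5
finger_force: 0.0
```

Emit:
jog_arm(
  dp=[
    [0.0023,0.0054,0],
    [0.0023,0.0054,0],
    [0.0023,0.0054,0],
    [0.0023,0.0054,0],
  ],
  twist=[6,6,6,6],
)

```text
time: 6.8
tool_pos: [475.5, 139.2, 44.6]
tcp_rot: [-3.138, -0.0, 2.299]
contact_force: [-3.1, -6.2, 2.6]
grip_width: 0.3
finger_force: 3.4
```

Emit:
jog_arm(
  dp=[
    [0.0023,0.0054,0],
    [0.0023,0.0054,0],
    [0.0023,0.0054,0],
    [0.0023,0.0054,0],
    [0.0023,0.0054,0],
    [0.0023,0.0054,0],
    [0.0023,0.0054,0],
  ],
  twist=[6,6,6,6,6,6,6],
)

```text
time: 7.68
tool_pos: [501.9, 169.3, 44.5]
tcp_rot: [-3.137, 0.001, 1.566]
contact_force: [-7.1, -1.2, 4.5]
grip_width: 0.5
finger_force: 4.2
```

Run:
```python
from plant import bot
import cv2
im=bot.capture('top');cv2.imwrite('pics/t2.png',cv2.resize(im[155:275,225:405],None,fx=4,fy=4,interpolation=cv2.INTER_CUBIC))
o=bot.get_obs();print(o['time'],o['tool_pos'],o['tcp_rot'],o['contact_force'],o['moment'])
```

```text
7.725 [502.74555658 169.51973962  44.5254445 ] [-3.13783978e+00  7.52869010e-04  1.56156224e+00] [-4.25533873 -1.06067085  4.3847013 ] [-0.28456448  0.73529655 -0.0218179 ]
```

View pics/t2.png

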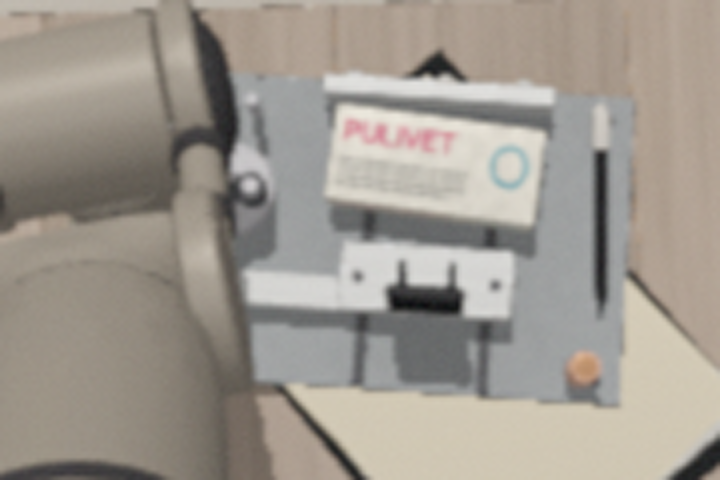

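The arm hides the lever; pivot at (250,188), slide and carton are unmoved, and the forces are about 7 N as expected. I'll carry on.

Emit:
jog_arm(
  dp=[
    [0.0023,0.0054,0],
    [0.0023,0.0054,0],
    [0.0023,0.0054,0],
    [0.0023,0.0054,0],
    [0.0023,0.0054,0],
    [0.0023,0.0054,0],
    [0.0023,0.0054,0],
    [0.0023,0.0054,0],
  ],
  twist=[6,6,6,6,6,6,6,6],
)

```text
time: 8.72
tool_pos: [547.9, 171.7, 44.5]
tcp_rot: [-3.139, 0.003, 0.728]
contact_force: [-5.7, 2.8, 4.0]
grip_width: 0.8
finger_force: 3.8
```

Emit:
jog_arm(
  dp=[
    [0.0023,0.0054,0],
    [0.0023,0.0054,0],
    [0.0023,0.0054,0],
  ],
  twist=[6,6,6],
)

```text
time: 9.1
tool_pos: [563.0, 162.9, 44.5]
tcp_rot: [-3.139, 0.003, 0.414]
contact_force: [-5.9, 5.0, 3.8]
grip_width: 0.4
finger_force: 3.6
```

Emit:
jog_arm(
  dp=[
    [0.0012,0.0027,0],
    [0.0012,0.0027,0],
  ],
  twist=[3,3],
)

```text
time: 9.35
tool_pos: [567.3, 158.9, 44.5]
tcp_rot: [-3.14, 0.003, 0.311]
contact_force: [-4.1, 5.1, 4.5]
grip_width: 0.3
finger_force: 3.5
```

Emit:
jog_arm(
  dp=[
    [0.0008,0.0018,0],
    [0.0008,0.0018,0],
  ],
  twist=[2,2],
)

```text
time: 9.6
tool_pos: [569.9, 156.0, 44.6]
tcp_rot: [-3.14, 0.003, 0.242]
contact_force: [-5.0, 5.7, 2.8]
grip_width: 0.5
finger_force: 3.4
```

Emit:
jog_arm(
  dp=[
    [0.0004,0.0009,0],
    [0.0004,0.0009,0],
    [0,0,0],
  ],
  twist=[1,1,0],
)

```text
time: 9.98
tool_pos: [571.2, 154.4, 44.6]
tcp_rot: [-3.14, 0.003, 0.208]
contact_force: [-4.5, 4.4, 3.1]
grip_width: 0.5
finger_force: 3.1
```

Emit:
jog_arm(
  dp=[
    [0,0.001,0],
    [0,0.001,0],
    [0,0,0],
  ],
  twist=[0,0,0],
)

```text
time: 10.35
tool_pos: [571.9, 152.7, 44.7]
tcp_rot: [-3.14, 0.002, 0.208]
contact_force: [-3.4, 5.3, 2.7]
grip_width: 0.5
finger_force: 3.1
```

Emit:
jog_arm(
  dp=[
    [0,0.001,0],
    [0,0.001,0],
    [0,0.001,0],
    [0,0,0],
  ],
  twist=[1,1,1,0],
)

```text
time: 10.85
tool_pos: [573.5, 149.9, 44.9]
tcp_rot: [-3.14, -0.0, 0.155]
contact_force: [-1.4, 8.0, 0.9]
grip_width: 0.7
finger_force: 2.8
```

Emit:
jog_arm(
  dp=[
    [0,0.001,0],
    [0,0.001,0],
    [0,0,0],
  ],
  twist=[1,1,0],
)

```text
time: 11.22
tool_pos: [574.4, 148.0, 45.1]
tcp_rot: [-3.14, -0.002, 0.12]
contact_force: [0.8, 6.8, 1.6]
grip_width: 0.5
finger_force: 2.8
```

Emit:
jog_arm(
  dp=[
    [0,0.001,0],
    [0,0.001,0],
    [0,0,0],
  ],
  twist=[0,0,0],
)

```text
time: 11.6
tool_pos: [574.5, 147.3, 45.2]
tcp_rot: [-3.138, -0.002, 0.121]
contact_force: [0.6, 11.2, 2.0]
grip_width: 0.5
finger_force: 4.8
```

Run:
```python
from plant import bot
import cv2
im=bot.capture('scene');cv2.imwrite('pics/s3.png',cv2.resize(im[150:270,250:400],None,fx=5,fy=5,interpolation=cv2.INTER_CUBIC))
o=bot.get_obs();print(o['time'],o['tool_pos'],o['tcp_rot'],o['contact_force'],o['moment'])
```

```text
11.65 [574.4611514  147.2495364   45.19836843] [-3.13800624e+00 -1.80499085e-03  1.20592272e-01] [ 0.04912826 10.83068593  2.24237515] [1.92709546e+00 1.20880576e-03 2.38319638e-02]
```

View pics/s3.png

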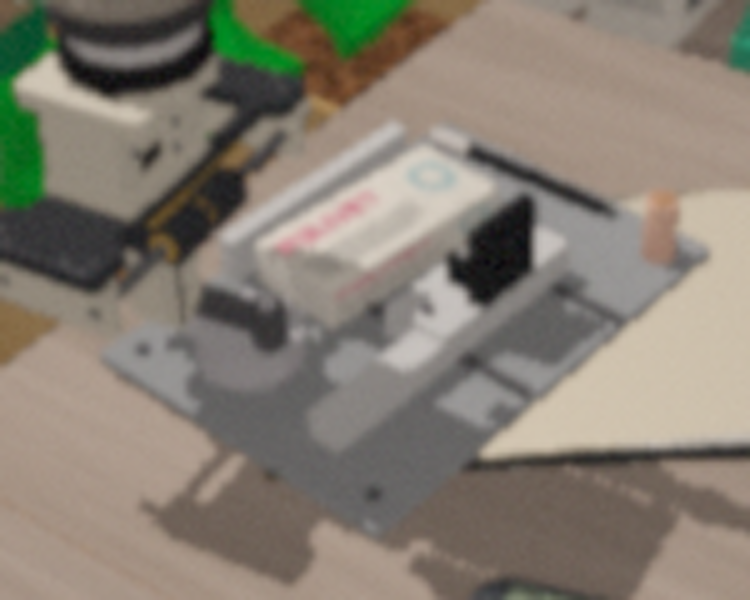

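The lever sits end-on toward the pin and the slide and carton are untouched. A 2 mm command moved the tool only 0.7 mm and the force rose to 11 N, so the lever is at its stop. Next I'll back off and go behind the paddle.

Emit:
jog_arm(
  dp=[
    [0,-0.01,0],
    [0,-0.015,0],
    [0,0,-0.03],
    [0,0,-0.03],
    [0,0,-0.03],
    [0,0,0],
    [0,0,0],
  ],
  twist=[0,0,0,0,0,6,5.5],
)

```text
time: 12.52
tool_pos: [571.1, 170.0, 135.1]
tcp_rot: [3.141, -0.0, -0.083]
contact_force: [0.1, 0.1, -0.1]
grip_width: 0.5
finger_force: 0.0
```

Emit:
jog_arm(
  dp=[
    [-0.0155,0.0175,0],
    [-0.0155,0.0175,0],
    [-0.0155,0.0175,0],
    [-0.0155,0.0175,0],
    [-0.0155,0.0175,0],
    [-0.0155,0.0175,0],
    [-0.0155,0.0175,0],
    [-0.0155,0.0175,0],
    [-0.0155,0.0175,0],
    [-0.0155,0.0175,0],
  ],
  twist=[0,0,0,0,0,0,0,0,0,0],
)

```text
time: 13.78
tool_pos: [402.1, 7.3, 134.7]
tcp_rot: [3.141, 0.0, -0.08]
contact_force: [0.3, -0.6, 0.7]
grip_width: 0.6
finger_force: 0.0
```

Run:
```python
from plant import bot
import cv2
from h import ray
im=bot.capture('scene');cv2.imwrite('pics/s4.png',cv2.resize(im[150:270,250:400],None,fx=5,fy=5,interpolation=cv2.INTER_CUBIC))
o=bot.get_obs();print(o['time'],o['tool_pos'],o['tcp_rot'],o['contact_force'])
```

```text
13.825 [400.00588901   6.35955532 134.40642388] [ 3.14073084e+00  2.65011994e-03 -7.95876816e-02] [-1.07976086 -0.01617268 -0.29623614]
```

View pics/s4.png

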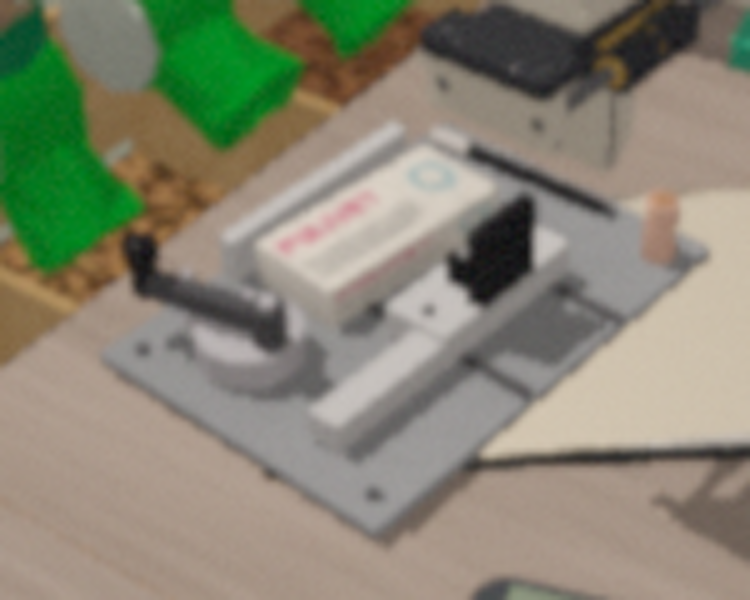

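The lever now points forward against the pin, with its knob at (138,250), and the slide is still back. Next I'll lower behind the paddle and push.

Emit:
jog_arm(
  dp=[
    [0,-0.005,0.02],
    [0,0,0.03],
    [0,0,0.025],
    [0,0,0],
  ],
  twist=[0,0,0,0],
)

```text
time: 14.32
tool_pos: [402.2, 12.9, 58.6]
tcp_rot: [-3.141, 0.004, -0.08]
contact_force: [0.5, -0.4, -0.5]
grip_width: 0.4
finger_force: 0.0
```

Emit:
jog_arm(
  dp=[
    [0.008,0,0],
    [0.008,0,0],
    [0.006,0,0],
    [0.005,0,0],
    [0.005,0,0],
    [0,0,0],
  ],
  twist=[0,0,0,0,0,0],
)

```text
time: 15.08
tool_pos: [435.3, 9.8, 59.7]
tcp_rot: [3.141, -0.0, -0.08]
contact_force: [-0.1, -1.3, -0.3]
grip_width: 0.5
finger_force: 0.0
```

Emit:
jog_arm(
  dp=[
    [0.004,0,0],
    [0.004,0,0],
    [0.004,0,0],
    [0.004,0,0],
    [0,0,0],
  ],
  twist=[0,0,0,0,0],
)

```text
time: 15.7
tool_pos: [451.8, 8.5, 59.7]
tcp_rot: [-3.142, -0.001, -0.08]
contact_force: [-0.1, 0.1, -0.0]
grip_width: 0.5
finger_force: 0.0
```

Emit:
jog_arm(
  dp=[
    [0.003,0,0],
    [0.003,0,0],
  ],
  twist=[0,0],
)

```text
time: 15.95
tool_pos: [457.0, 8.1, 59.7]
tcp_rot: [3.141, 0.0, -0.08]
contact_force: [-3.1, -1.2, 2.4]
grip_width: 0.2
finger_force: 1.2
```

Run:
```python
from plant import bot
import cv2
im=bot.capture('scene');cv2.imwrite('pics/s5.png',cv2.resize(im[150:270,250:400],None,fx=5,fy=5,interpolation=cv2.INTER_CUBIC))
```

```text
(no output)
```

View pics/s5.png

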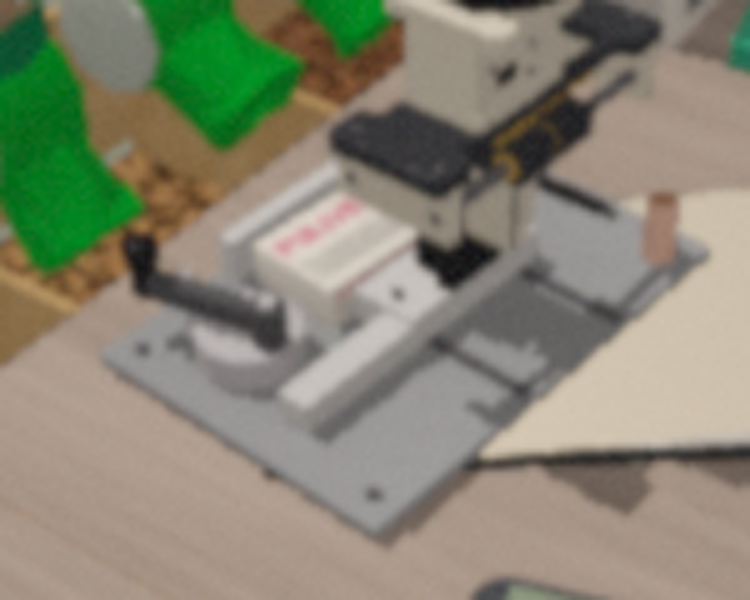

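The slide is moving: the wing's end went from (312,405) to (285,390), with only about 3 N. I'll keep pushing.

Emit:
jog_arm(
  dp=[
    [0.003,0,0],
    [0.003,0,0],
    [0.003,0,0],
    [0.002,0,0],
  ],
  twist=[0,0,0,0],
)

```text
time: 16.5
tool_pos: [468.1, 7.1, 59.6]
tcp_rot: [3.141, 0.0, -0.08]
contact_force: [-2.1, -1.9, 0.7]
grip_width: 0.4
finger_force: 1.3
```

Emit:
jog_arm(
  dp=[
    [0.002,0,0],
    [0.002,0,0],
  ],
  twist=[0,0],
)

```text
time: 16.75
tool_pos: [469.3, 7.1, 59.4]
tcp_rot: [-3.142, 0.006, -0.08]
contact_force: [-13.3, -1.2, 10.4]
grip_width: 0.4
finger_force: 7.0
```

Emit:
jog_arm(
  dp=[
    [0.001,0,0],
    [0.001,0,0],
    [0.001,0,0],
  ],
  twist=[0,0,0],
)

```text
time: 17.12
tool_pos: [469.3, 7.3, 59.1]
tcp_rot: [-3.141, 0.012, -0.08]
contact_force: [-21.3, -1.2, 16.5]
grip_width: 0.6
finger_force: 11.0
```

The force has climbed to about 27 N with no more travel, so the carton is pressed on the fence. I'll back off, clear the hand and check.

Emit:
jog_arm(
  dp=[
    [-0.005,0,0],
    [-0.015,0,0],
    [-0.02,0,0],
    [-0.01,0,-0.03],
    [0,0,-0.04],
    [-0.02,0.04,-0.03],
    [-0.01,0.06,0],
    [0,0.06,0],
    [0,0.06,0],
    [0,0.06,0],
  ],
  twist=[0,0,0,0,0,0,0,0,0,0],
)

```text
time: 18.38
tool_pos: [373.3, -268.7, 160.3]
tcp_rot: [3.14, -0.003, -0.08]
contact_force: [0.8, 0.3, -0.2]
grip_width: 0.3
finger_force: 0.0
```

Run:
```python
from plant import bot
import cv2
im=bot.capture('top');cv2.imwrite('pics/t6.png',cv2.resize(im[165:265,255:395],None,fx=5.5,fy=5.5,interpolation=cv2.INTER_CUBIC))
o=bot.get_obs();print(o['time'],o['tool_pos'],o['contact_force'])
```

```text
18.425 [ 373.33261308 -275.72065499  160.55503062] [ 0.69755647 -7.58135708  1.69149334]
```

View pics/t6.png

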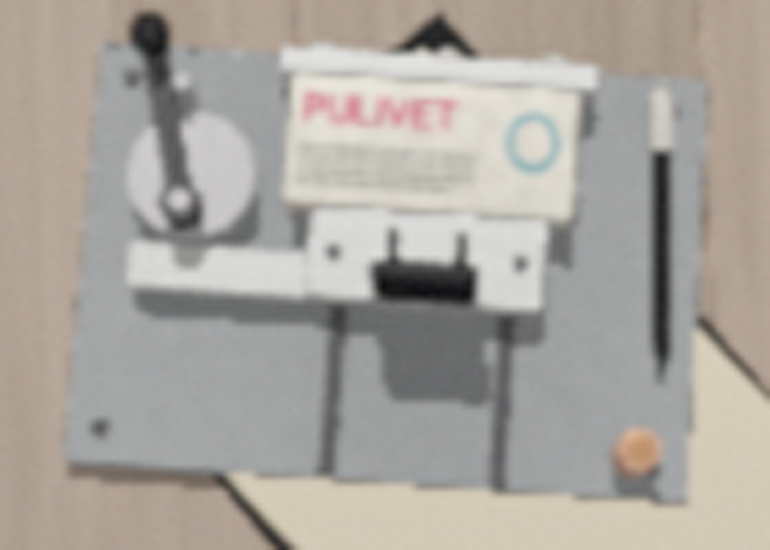

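The carton lies square against the fence (near edge from (284,203) to (570,218), parallel to the fence), the lever is on its pin, and the hand is clear.

```bash
python3 -c "
from plant import bot
print(bot.close_job())"
```

```text
the job is handed in; nothing more can be done
None
```

I handed the job in at about 18 s: lever at its stop pin, slide fully forward, carton flat and square against the fence in the last picture, hand clear; the close call returned no verdict.

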